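# Load the sample tray into its stage holder and lock it with the cam knob

### The job

Slide the tray, with its sample box still on it, along the bench into the slotted holder until it is fully home against the end stop. Then turn the bar knob on the holder's sloped face counter-clockwise until the sprung follower drops into the cam's notch, so that its bolt locks the tray, and let go. Leave the other things on the bench where they are.

Things in the scene. Friction and masses are not known exactly. Their poses are not given: they have to be found in the camera images.
- holder: Aluminium holder fixed to the bench. Origin on the bench at the centre of its tray channel, where the home tray's origin is. Tray slides in along +y, on the bare bench, between two 11 mm high rails from y = -45 mm to an end stop at +53 mm: inner faces 103 mm apart, lips (underside 7 mm up, 4 mm thick) leave 93 mm between. On its +x side stands the grey sloped console.
- mouth (a point): Centre of the channel's mouth, on the bench, at the holder's y = -63 mm; axes as the holder's. Flared lead-ins, 11 mm high, narrow from about 117 mm wide here to 103 mm at y = -45 mm.
- console (a point): Middle of the grey console's sloped face, under the knob, at the holder's x = 94 mm, y = 2 mm, 21 mm up; axes as the holder's. The face rises along +y at 30 degrees, from 3 mm high at y = -30 mm to 41 mm at y = +36 mm; console x = 59 to 154 mm. On it: steel cam disc (52 mm across, one notch) with the black bar knob; steel follower, its roller on the cam's +x side and its bolt on the tray side.
- tray: Loose aluminium tray, 0.3 kg, flat on the bench. Origin: centre of its underside. Floor 100 (x) by 106 (y) by 4 mm; the edges at x = +-50 mm run under the holder's lips, 1.5 mm play each side. Walls at x = +-44 mm, 15 mm high; the +x wall is 30 mm high with a 13 mm gap at y = 0 for the bolt; +-y walls 15 mm. Home: at the holder's origin, axes in line, +y end on the stop.
- tray_handle (a point): On the black upright fin, the tray's handle, which stands on the tray's floor in its -y half: 35 mm from the tray's origin towards -y, 55 mm above the bench; axes as the tray's. Fin 12 mm thick (x, gripped across this), 34 mm long (y = -18 to -52 mm), reaching 72 mm above the bench, 42 mm above the tallest wall.
- knob_grip (a point): Point on the knob's axis, mid bar: bar 64 mm long, 14 mm wide (gripped across), from 12 mm above this point to 13 mm below; the cam disc (26 mm radius) is 20 mm below it, the console's face 36 mm. Site axes: z along the knob's axis, out of the face (30 degrees from vertical, leaning to the holder's -y side); x along the bar, y across it. Stays put, turns with the knob.
- cam_knob (a joint): Angle of cam and knob, rad, -1.7 to 0.3; grows counter-clockwise seen facing the knob. Starts between -1.35 and -0.75, with the roller on the cam's round rim. At 0 the bar is level, along the holder's x, pointing at the tray, and the notch is at the roller: the follower drops in. Friction about 0.06 N m; stays where it is left. The follower's spring (5 to 8 N) pulls the cam in over the last few degrees.
- follower (a joint): Position of the sprung follower along the holder's +x, m: 0.012 while its roller rides on the cam's rim (bolt drawn back), below 0.001 when the roller is fully in the notch and the bolt is in the tray's gap. If the tray is not home the bolt lands on its tall wall and the follower stays up.
- sample_box: Round lidded sample box, 56 mm across, 14 mm high, standing on the tray; origin at the centre of its underside.
- eyepiece: Bystander: black eyepiece 49 mm across, 60 mm high, standing beside the console; origin under its centre.
- lens_tissue: Bystander: box of lens tissue 95 x 62 x 21 mm on the robot's side of the holder.
- tape_roll: Bystander: roll of tape 57 mm across, 19 mm high, at the far edge of the bench. To its right stands the fixed grey drawer cabinet, 150 mm high, its left side about 20 mm right of the robot's centre line.
- air_blower: Bystander: black rubber air blower 130 mm long, 47 mm high, to the right.
- pen_torch: Bystander: black pocket torch 109 mm long, 22 mm thick, to the right.
Things that resemble listed ones, but are neither listed nor needed, are in the scene too. Leave any purple or yellow look-alike of the sample_box alone.

How it is judged:
By the outcome, as a careful person would: the job done as asked, in the order asked, and still so for the second after the job is handed in, with the robot touching nothing.
It also fails if it takes over 56 s, if anything falls off the work surface, if the arm or the gripper's body presses on something with over 40 N, if the wrist force passes 120 N, or if a joint passes its speed limit or range.

### The arm

A 6-joint arm with a two-finger parallel gripper is mounted at the origin on the work surface; the furniture and walls round the work are solid. World frame = base frame: x ahead of the robot, y to its left, z up, the work surface at z = 0. Lengths are in m, angles in rad, forces in N, time in s.
With the tool pointing down it reaches from about 0.275 to 0.975 m from the base axis. Payload 8.4 kg.
Tool frame: the origin (TCP) lies midway between the tips of the shut fingers; the grasp point (between the pads) lies 19 mm behind it; z points along the fingers, y is the line along which they close (so a half turn about z gives the same grasp; the last joint's range is limited). The gripper opens to 92 mm and grips with 3 to 60 N. Pads are 20 mm wide; open, the fingers measure 128 mm over their backs; the gripper's body (75 mm by 189 mm) begins 69 mm behind the grasp point.
Start: joints at [-1.115, 0.353, 1.633, -0, 1.155, -0.002], TCP at [0.276, -0.561, 0.215] pointing down, gripper open.
Joint ranges: [-2.63, 2.63], [-0.92, 2.1], [0.06, 2.66], [-1.3, 4.44], [0, 2.69], [-3.02, 3.02]. Speed limits (rad/s): [2.22, 2.22, 2.79, 3.14, 3.14, 3.14].

### API

Orientations are given as a 3x3 rotation matrix whose columns are the frame's x, y, z axes.
In Python, from bench import robot gives the robot as it stands. Calls block until the motion is done:
- robot.reach(position, orientation): joint-space move of the TCP to a pose.
- robot.line_to(position, frame=None, speed=0.15, guard=None): straight line of the TCP; frame=None keeps the orientation; speed is the mean speed in m/s. With guard (N) it stops when the force on the tool has changed by that much, and returns True; else False.
- robot.goto_joints(angles): joint-space move.
- robot.gripper_open() and robot.clamp(grasp_force=None): open the fingers fully, or close them until they stop; grasp_force is the grip in N (None keeps the last).
- robot.dwell(seconds).
- robot.solve_ik(position, orientation): joint angles nearest the present ones, or None.
- robot.grab_frame(name): name is "scene" or "top"; returns a dict with "pixels" (420x560x3 uint8, red, green, blue), "fovy" (degrees; the focal length in pixels is half the picture's height over the tangent of half this angle, whatever the lens; pixels are square), "cx", "cy" (the principal point, pixels), "T" (4x4, takes a point from camera to world coordinates). Camera axes: x right, y down, z forward; pixel columns grow to the right and rows downward; lengths in m; the calibration is good to about 2 mm. A picture is of the moment at which its call begins. There is no depth.
A pose or a line that the arm cannot do raises robot.IKError and nothing moves.
- robot.job_done(): hands the job in; it is judged then, once.
Readings, each from a call of its own:
- robot.read_clock(): time.
- robot.read_joint_pos(): joint angles.
- robot.read_joint_velocities(): joint speeds.
- robot.read_tau(): joint torques, N m.
- robot.read_eef_pos(): TCP position.
- robot.read_tool_rot(): TCP orientation.
- robot.read_force(): force on the tool from outside, world axes, zero at the start.
- robot.read_torque(): the same for the moment, N m.
- robot.read_width(): finger opening in m.
- robot.read_finger_force(): force on a finger pad.
Only numpy, scipy, OpenCV 4.12 (cv2) and the standard library are available. Lean on these libraries where they do the work, as an engineer would, in place of code of your own. Each camera call takes 0.05 s, during which the arm holds its last target. There are 200 camera calls.

## Working session

There is one attempt and no reset: what is moved stays moved. The work goes in short steps, each a Python script; the robot and the scene stay as the last script left them, time stands still between calls to the robot, and variables do not carry over. Pictures are saved under pics/ and viewed, at most 10 in all, crops included, and the job is handed in when it is done.

```bash
mkdir -p pics; ls; cat > h.py <<'E'
import numpy as np, cv2
from bench import robot
def snap(name,fn=None):
    f=robot.grab_frame(name); 
    if fn: cv2.imwrite(f'pics/{fn}.png',cv2.cvtColor(f['pixels'],cv2.COLOR_RGB2BGR))
    return f
def foc(f): return f['pixels'].shape[0]/2/np.tan(np.radians(f['fovy'])/2)
def ray(f,u,v):
    F=foc(f); d=np.array([(u-f['cx'])/F,(v-f['cy'])/F,1.]); T=np.array(f['T']); return T[:3,3],T[:3,:3]@d
def onz(f,u,v,z):
    o,d=ray(f,u,v); return o+d*(z-o[2])/d[2]
def proj(f,p):
    T=np.array(f['T']); c=T[:3,:3].T@(np.asarray(p)-T[:3,3]); F=foc(f)
    return np.array([f['cx']+F*c[0]/c[2],f['cy']+F*c[1]/c[2]])
E
python3 - <<'E'
from h import *
for n in('scene','top'):
    f=snap(n,n+'0'); print(n,f['fovy'],f['cx'],f['cy'],np.round(f['T'],3).tolist())
E
```

```text
pics
scene 56.5750652016917 281.2028904920507 206.7832424309888 [[1.0, -0.001, -0.002, 0.425], [0.001, -0.761, 0.649, -0.54], [-0.002, -0.649, -0.761, 0.805], [0.0, 0.0, 0.0, 1.0]]
top 45.729900164959986 279.6546482728555 210.00510062734057 [[0.008, -0.991, 0.13, 0.253], [-1.0, -0.007, 0.001, 0.079], [-0.0, -0.13, -0.991, 1.322], [0.0, 0.0, 0.0, 1.0]]
```

View pics/scene0.png

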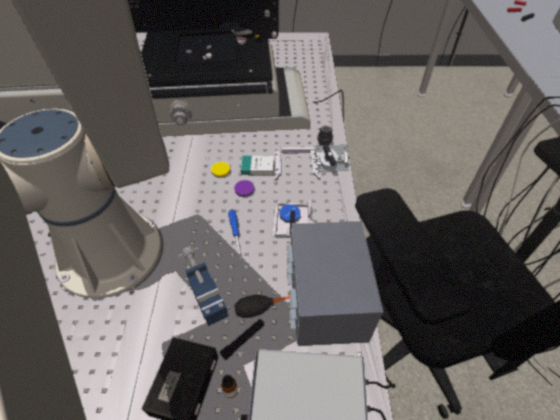

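View pics/top0.png

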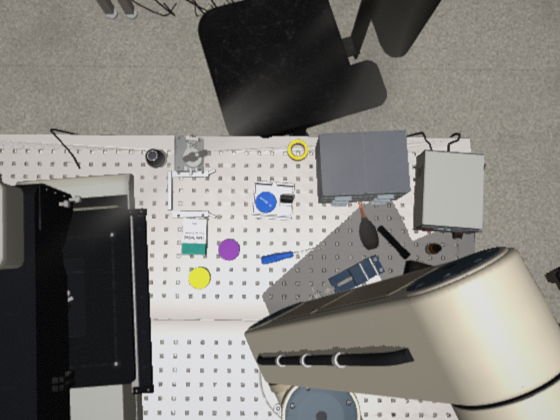

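The tray is at top (272,198), with the blue sample box at (265,202) and the fin at (287,198). The holder is around (190,193) and its console around (190,155). Possible confusions: the purple disc at (229,249), the yellow disc at (199,278), and the yellow tape roll at (298,150). The blue box on the tray with the fin is the right one. One close crop will check this.

```bash
python3 - <<'E'
from h import *
a=cv2.imread('pics/top0.png')[125:225,140:310]; a=cv2.resize(a,None,fx=4.7,fy=4.7,interpolation=cv2.INTER_CUBIC); cv2.imwrite('pics/c1.png',a)
a=cv2.imread('pics/scene0.png')[115:245,230:370]; a=cv2.resize(a,None,fx=4.6,fy=4.6,interpolation=cv2.INTER_CUBIC); cv2.imwrite('pics/c2.png',a)
E
```

```text
(no output)
```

View pics/c1.png

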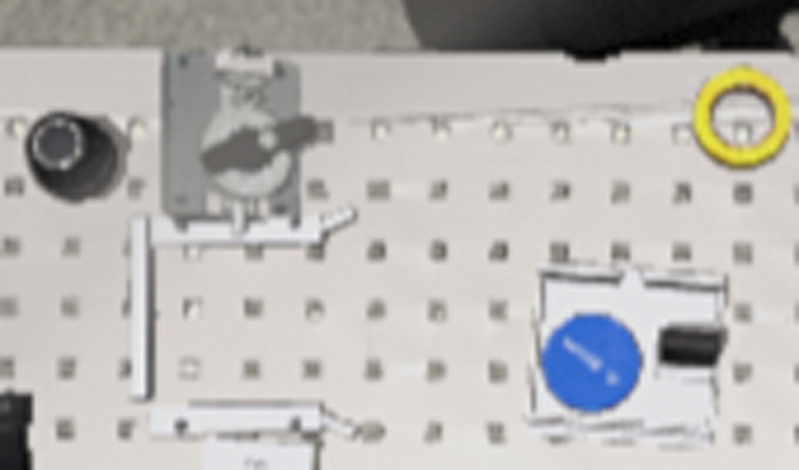

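View pics/c2.png

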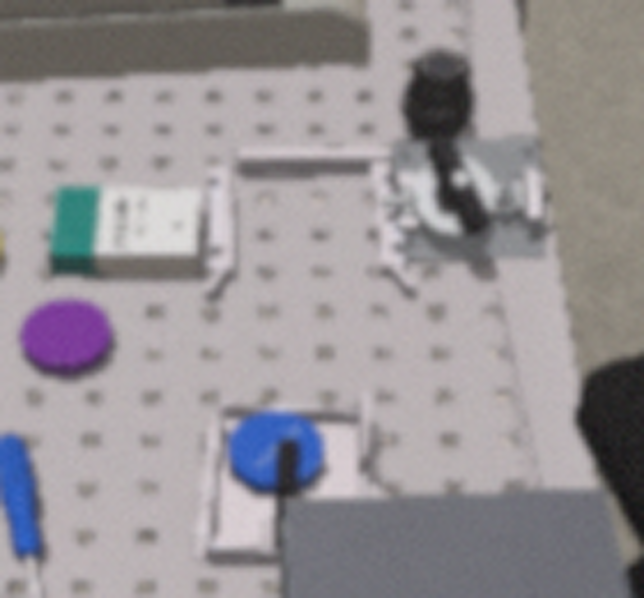

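c1 confirms the blue disc on the aluminium tray, with the fin at crop (690,347). The bar knob runs (205,160)–(330,130), nearly along y, and the channel is open to the right, so holder +y is world +y. The tray is yawed by about 4–5°. c2 agrees. Next I'll turn these pixels into positions.

```bash
cat >> h.py <<'E'
def c1(U,V): return (U+.5)/4.7-.5+140,(V+.5)/4.7-.5+125
E
python3 - <<'E'
from h import *
f=snap('top'); P=lambda n,U,V,z:print(n,np.round(onz(f,*c1(U,V),z)[:2]*1000,1))
P('stop lo',153,400,.011);P('stop hi',153,218,.011)
P('lipU L',155,243,.011);P('lipU R',318,243,.011);P('lipD L',155,405,.011);P('lipD R',318,405,.011)
P('tray +xtop -y',725,275,.03);P('tray +xtop +y',542,264,.03)
P('tray -xtop -y',713,441,.015);P('tray -xtop +y',533,424,.015)
P('console TL',163,50,.041);P('console BL',163,212,.041);P('console TR',302,60,.003)
P('eyep top',57,143,.06);P('disc',592,362,.018);P('tape',742,117,.019)
P('bar a',205,160,.07);P('bar b',330,130,.035)
img=f['pixels'].astype(int);m=((img.max(2)<95)).astype(np.uint8)
# fin
for (r0,r1,c0,c1_),n in (((190,206,276,298),'fin'),((145,165,178,215),'bar')):
    print(n); print(img[r0:r1,c0:c1_].mean(2).astype(int))
E
```

```text
stop lo [423.8 366.6]
stop hi [528.5 370.4]
lipU L [514.  368.7]
lipU R [514.7 275.8]
lipD L [420.9 365.4]
lipD R [421.6 273.3]
tray +xtop -y [494.4  44.3]
tray +xtop +y [499.9 147. ]
tray -xtop -y [402.4  50.3]
tray -xtop +y [411.3 151.5]
console TL [618.7 361.5]
console BL [525.7 358.3]
console TR [624.1 289.1]
eyep top [560. 414.]
disc [446.3 118.7]
tape [588.1  34.7]
bar a [548.7 330. ]
bar b [574.7 267.2]
fin
[[225 226 225 226 226 226 226 225 225 226 226 225 226 226 225 226 205 211
  189 207 173 153]
 [226 225 226 226 226 226 227 227 226 227 226 226 226 226 227 225 193 195
  213 215 174 149]
 [226 226 226 226 226 227 226 227 227 227 227 227 226 226 227 225 182 189
  217 217 175 148]
 [226 225 226 227 227 227 204 197 198 198 199 198 198 198 197 197 188 184
  214 221 200 186]
 [226 226 227 227 198 178 136 126 128 137 139 138 139 150 152 155 166 156
  180 216 220 218]
 [227 226 228 227 141  85  60  68  69  87  89  88  90 109 114 113 106 113
  139 209 221 217]
 [227 227 229 228 118  55  52  53  52  55  53  52  52  57  56  55  61  97
  134 207 219 215]
 [224 228 228 211 107  61  65  
[... 3211 characters left out ...]
 149 158 185 189 184 153 119 135 191 201 201 200 202 203 204 203 203 205
  204]
 [147 147 146 148 146 134 114 107 114 124 152 161 157 137 133 123 136 155
  189 188 187 185 181 132 122 137 192 202 200 203 204 204 204 204 205 205
  205]
 [149 148 148 148 148 145 135 137 153 162 182 188 185 171 170 170 179 188
  194 196 188 183 166 122 132 141 191 197 194 194 200 204 204 205 205 206
  205]
 [148 148 148 148 149 147 143 150 167 179 185 187 188 184 184 192 192 190
  193 193 185 173 137 111 134 148 193 180 163 160 164 197 206 205 206 207
  206]
 [148 148 150 149 150 148 147 144 149 167 181 186 188 189 192 189 188 186
  187 185 166 143 116 120 138 154 193 160 132 131 136 191 206 206 207 208
  208]]
```

```bash
python3 - <<'E'
from h import *
f=snap('top'); g=cv2.cvtColor(f['pixels'],cv2.COLOR_RGB2GRAY).astype(float)
cr=lambda U,V:c1(U,V)
def edge(n,p,q,z,hw=2.5,sgn=0):
    # robust line of max |gradient| across p-q (crop px)
    p,q=np.array(c1(*p)),np.array(c1(*q)); t=(q-p)/np.linalg.norm(q-p); nn=np.array([-t[1],t[0]]); s=np.arange(-hw,hw+.01,.1); pts=[]
    for a in np.linspace(.06,.94,60):
        b=p+a*(q-p); xy=b+s[:,None]*nn
        v=cv2.remap(g.astype(np.float32),xy[:,0].astype(np.float32).reshape(1,-1),xy[:,1].astype(np.float32).reshape(1,-1),cv2.INTER_CUBIC)[0]
        d=np.gradient(v); d=np.abs(d) if not sgn else np.maximum(sgn*d,0); i=d.argmax(); pts.append(b+s[i]*nn)
    W=np.array([onz(f,u,v,z)[:2] for u,v in pts],np.float32)*1000
    vx,vy,x0,y0=cv2.fitLine(W,cv2.DIST_HUBER,0,.01,.01).ravel()
    r=np.abs((W-[x0,y0])@[-vy,vx]); print(n,'mid',np.round([x0,y0],1),'angle deg',round(np.degrees(np.arctan2(vy,vx))%180,2),'med res',round(float(np.median(r)),2))
edge('lip+x inner',(160,243),(315,243),.011)
edge('lip-x inner',(160,405),(315,405),.011)
edge('lip-x outer',(160,433),(195,433),.011)
edge('stop inner',(153,250),(153,395),.011)
edge('stop outer',(133,220),(133,395),.011)
edge('console L',(163,60),(163,205),.041)
edge('console R',(301,70),(301,205),.003)
edge('tray+x',(545,265),(615,271),.03);edge('tray+x b',(650,277),(720,283),.03)
edge('tray-x',(535,424),(712,440),.015)
edge('tray+y',(542,275),(533,415),.015)
edge('tray-y',(722,290),(713,432),.015)
print('fin',onz(f,286.8,196.9,.072))
# blue disc
h=cv2.cvtColor(f['pixels'],cv2.COLOR_RGB2HSV); m=cv2.inRange(h,(100,120,60),(130,255,255)); m[:, :250]=0; m[:,300:]=0; m[230:]=0
M=cv2.moments(m,True); print('disc',onz(f,M['m10']/M['m00'],M['m01']/M['m00'],.017))
E
```

```text
lip+x inner mid [513.2 319.7] angle deg 86.17 med res 2.23
lip-x inner mid [419.2 318.8] angle deg 90.47 med res 0.09
lip-x outer mid [408.6 353.2] angle deg 124.41 med res 1.23
stop inner mid [453.5 372.1] angle deg 0.92 med res 0.24
stop outer mid [478.6 373.8] angle deg 2.07 med res 0.0
console L mid [568.8 360.8] angle deg 2.02 med res 0.0
console R mid [577.3 288.2] angle deg 1.18 med res 0.74
tray+x mid [494.3 126.1] angle deg 85.24 med res 0.31
tray+x b mid [485.8  64.6] angle deg 82.6 med res 0.89
tray-x mid [411.2  98.4] angle deg 85.89 med res 1.44
tray+y mid [458.6 149. ] angle deg 177.11 med res 1.6
tray-y mid [448.3  46.9] angle deg 173.31 med res 1.95
fin [0.45084766 0.06323741 0.072     ]
disc [0.44591409 0.11899245 0.017     ]
```

```bash
cat >> h.py <<'E'
Rz=lambda d:np.array([[np.cos(np.radians(d)),-np.sin(np.radians(d)),0],[np.sin(np.radians(d)),np.cos(np.radians(d)),0],[0,0,1]])
def down(d,s=1): # tool y along +-x axis of a frame yawed d
    y=s*Rz(d)[:,0]; z=np.array([0,0,-1.]); return np.c_[np.cross(y,z),y,z]
H=np.array([.4664,.318,0]); HY=0.6
n=Rz(HY)@np.array([0,-.5,np.sqrt(.75)])
G=H+Rz(HY)@np.array([.094,.002,.021])+.036*n
def xs(th): return np.cos(th)*(Rz(HY)@[-1,0,0])+np.sin(th)*(Rz(HY)@np.array([0,-np.sqrt(.75),-.5]))
def knob(th,s=1): # tool frame gripping bar at angle th
    z=-n; x=s*xs(th); return np.c_[x,np.cross(z,x),z]
E
python3 - <<'E'
from h import *
print(np.round(robot.read_tool_rot(),2).tolist(),robot.read_clock())
for s in(1,-1):
    for p in((.4508,.0632,.28),(.4508,.0632,.04),(.4667,.283,.04)):
        q=robot.solve_ik(np.array(p),down(-4.7,s)); print(s,None if q is None else np.round(q,2))
    for th in(-1.35,-1.05,-.75,0):
        for up in(.006,.1):
            q=robot.solve_ik(G+n*(up-.019),knob(th,s)); print(s,th,up,None if q is None else np.round(q,2))
f=snap('top')
print('G',G,proj(f,G+.012*n))
for th in(-1.35,-1.2,-1.05,-.9,-.75): print(th,np.round([proj(f,G+.012*n+k*.032*xs(th)) for k in(1,-1)],1).tolist())
E
```

```text
[[0.9, 0.44, -0.0], [0.44, -0.9, 0.0], [0.0, -0.0, -1.0]] 0.2
1 [ 0.14  0.02  1.9  -0.    1.22  0.22]
1 [ 0.14  0.36  2.13 -0.    0.66  0.22]
1 [ 0.54  0.46  1.93 -0.    0.75  0.62]
1 -1.35 0.006 [ 0.22  0.57  1.88  0.81  0.74 -0.63]
1 -1.35 0.1 [ 0.14  0.44  1.87  0.69  0.89 -0.55]
1 -1.05 0.006 [ 0.22  0.57  1.88  0.81  0.74 -0.93]
1 -1.05 0.1 [ 0.14  0.44  1.87  0.69  0.89 -0.85]
1 -0.75 0.006 [ 0.22  0.57  1.88  0.81  0.74 -1.23]
1 -0.75 0.1 [ 0.14  0.44  1.87  0.69  0.89 -1.15]
1 0 0.006 [ 0.22  0.57  1.88  0.81  0.74 -1.98]
1 0 0.1 [ 0.14  0.44  1.87  0.69  0.89 -1.9 ]
-1 [ 0.14  0.02  1.9  -0.    1.22 -2.92]
-1 [ 0.14  0.36  2.13 -0.    0.66 -2.92]
-1 [ 0.54  0.46  1.93 -0.    0.75 -2.52]
-1 -1.35 0.006 [0.22 0.57 1.88 0.81 0.74 2.51]
-1 -1.35 0.1 [0.14 0.44 1.87 0.69 0.89 2.59]
-1 -1.05 0.006 [0.22 0.57 1.88 0.81 0.74 2.21]
-1 -1.05 0.1 [0.14 0.44 1.87 0.69 0.89 2.29]
-1 -0.75 0.006 [0.22 0.57 1.88 0.81 0.74 1.91]
-1 -0.75 0.1 [0.14 0.44 1.87 0.69 0.89 1.99]
-1 0 0.006 [0.22 0.57 1.88 0.81 0.74 1.16]
-1 0 0.1 [0.14 0.44 1.87 0.69 0.89 1.24]
G [0.56056239 0.30298522 0.05217691] [196.67845848 154.89169848]
-1.35 [[185.0, 156.1], [208.0, 153.7]]
-1.2 [[185.5, 158.0], [207.6, 151.9]]
-1.05 [[186.3, 159.7], [206.8, 150.2]]
-0.9 [[187.2, 161.3], [205.9, 148.6]]
-0.75 [[188.4, 162.8], [204.8, 147.1]]
```

```bash
python3 - <<'E'
from h import *
R=down(-4.7); p=np.array([.4508,.0632,.12])
robot.reach(p+[0,0,.14],R)
robot.line_to(p,speed=.2)
snap('top','pre')
print('guard',robot.line_to(np.array([p[0],p[1],.040]),speed=.12,guard=8))
robot.clamp(15)
print(robot.read_eef_pos(),robot.read_width(),robot.read_finger_force(),robot.read_force(),robot.read_clock())
f=snap('top'); 
a=f['pixels'][125:225,140:310,::-1]; cv2.imwrite('pics/g1.png',cv2.resize(a,None,fx=4.7,fy=4.7,interpolation=cv2.INTER_CUBIC))
E
```

```text
guard False
[0.4504837  0.06316707 0.03992993] 0.011829170163775526 14.98686745762825 [-0.69284399  0.39544144  1.3852526 ] 5.475
```

View pics/g1.png

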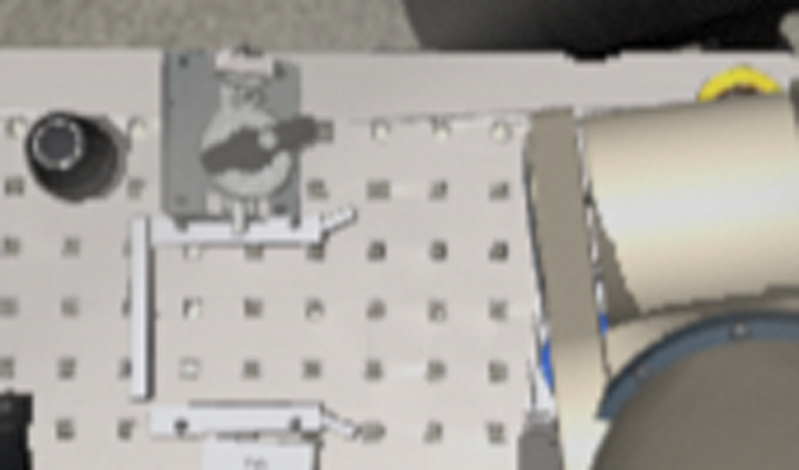

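The grip is on the fin: the width reads 11.8 mm, and the picture shows the gripper over the tray with the blue box still visible at crop (545,365). I'll align it and slide into the flares.

```bash
python3 - <<'E'
from h import *
R=down(HY); z=.040
P=lambda d,dx=0:(H+Rz(HY)@np.array([dx,-d,0]))*[1,1,0]+[0,0,z]
rep=lambda:print(np.round(robot.read_eef_pos(),4),np.round(robot.read_force(),1),np.round(robot.read_torque(),2),round(robot.read_width(),4),robot.read_clock())
robot.line_to(P(.168),R,speed=.1); rep()
snap('scene','s1')
for d in np.arange(.150,.069,-.02):
    g=robot.line_to(P(d),speed=.06,guard=12); rep()
    if g: print('guard',d); break
f=snap('scene')
a=f['pixels'][115:245,230:370,::-1]; cv2.imwrite('pics/s2.png',cv2.resize(a,None,fx=4.6,fy=4.6,interpolation=cv2.INTER_CUBIC))
E
```

```text
[0.4682 0.1499 0.04  ] [ 0.8  1.1 -0.7] [ 0.12 -0.09 -0.04] 0.0119 6.5583
[0.468  0.1686 0.04  ] [-0.5  1.3 -2.4] [ 0.01 -0.06 -0.01] 0.0118 7.0583
[0.4678 0.1886 0.04  ] [ 0.9  1.3 -0.3] [ 0.34 -0.14 -0.08] 0.0117 7.5417
[0.4676 0.2086 0.04  ] [ 0.3  0.8 -1. ] [ 0.25 -0.06 -0.01] 0.0119 8.025
[0.4674 0.2286 0.04  ] [-0.1  1.1 -0.8] [ 0.2  -0.16 -0.04] 0.0119 8.5083
[0.4672 0.2486 0.04  ] [ 0.8 -0.1 -0.5] [ 0.16 -0.25  0.02] 0.0115 8.9917
```

View pics/s2.png

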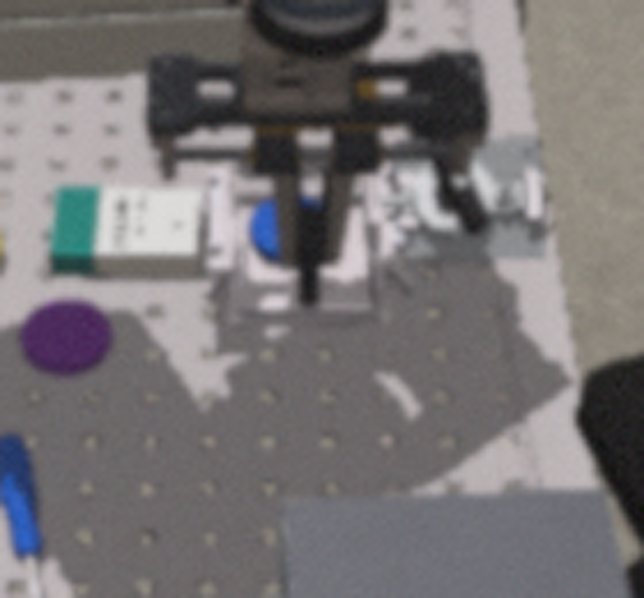

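The tray is in the channel with its rear edge near crop (310,310), and the box is still on it. Now I'll slide it to the stop under guard.

```bash
python3 - <<'E'
from h import *
z=.040
P=lambda d,dx=0:(H+Rz(HY)@np.array([dx,-d,0]))*[1,1,0]+[0,0,z]
rep=lambda:print(np.round(robot.read_eef_pos(),4),np.round(robot.read_force(),1),np.round(robot.read_torque(),2),round(robot.read_width(),4),robot.read_clock())
print(robot.line_to(P(.050),speed=.06,guard=12)); rep()
print(robot.line_to(P(.020),speed=.03,guard=12)); rep()
robot.dwell(.2); rep()
E
```

```text
False
[0.467  0.2686 0.04  ] [ 0.7  0.4 -1.6] [ 0.03 -0.2   0.03] 0.0122 9.525
True
[0.4668 0.2806 0.0399] [ 1.5 -2.   3.3] [-0.16 -0.48  0.02] 0.0121 10.0917
[0.4668 0.2806 0.0399] [1.4 1.8 2.8] [ 0.31 -0.32  0.12] 0.0118 10.2917
```

```bash
python3 - <<'E'
from h import *
rep=lambda:print(np.round(robot.read_eef_pos(),4),np.round(robot.read_force(),1),np.round(robot.read_torque(),2),round(robot.read_width(),4),robot.read_clock())
p=robot.read_eef_pos()
for k in range(2):
    print(robot.line_to(p+np.array([0,.012,0]),speed=.03,guard=15)); rep()
robot.gripper_open(); q=robot.read_eef_pos(); robot.line_to(np.array([q[0],q[1],.2]),speed=.25)
robot.reach(np.array([.40,.12,.30]),down(HY))
rep()
f=snap('top','t3')
a=f['pixels'][125:225,140:310,::-1]; cv2.imwrite('pics/t3c.png',cv2.resize(a,None,fx=4.7,fy=4.7,interpolation=cv2.INTER_CUBIC))
f=snap('scene','s3')
E
```

```text
True
[0.4668 0.2808 0.0398] [ 0.8 -3.1  4.4] [-0.26 -0.28 -0.05] 0.0121 10.5167
True
[0.4669 0.2811 0.0397] [ 1.5 -1.9  3.7] [-0.31 -0.34 -0.  ] 0.0121 10.7417
[0.4002 0.1204 0.2991] [-0.1 -0.  -0.2] [ 0.   -0.14 -0.03] 0.0918 13.5833
```

View pics/t3c.png

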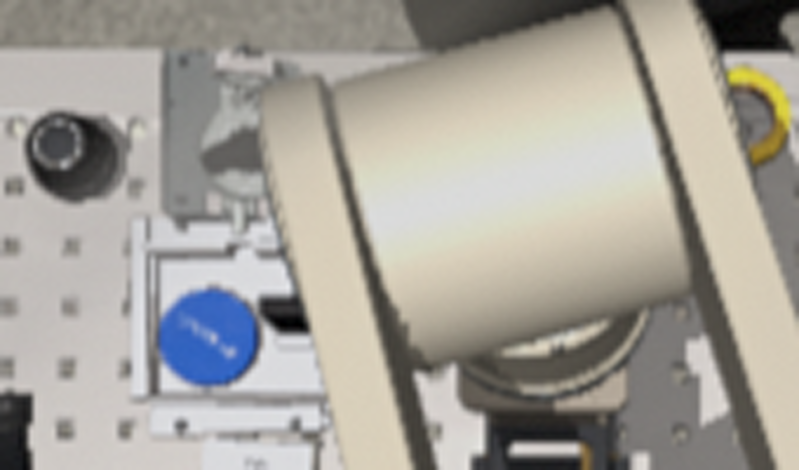

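The tray's front edge is against the stop and the box is aboard at crop (208,337). The wall gap at (240,240) faces the bolt. Next I'll cross-check the bar angle in the scene view.

```bash
python3 - <<'E'
from h import *
f=snap('scene'); 
for th in(-1.35,-1.25,-1.15,-1.05,-.9): print(th,np.round([proj(f,G+.012*n+k*.032*xs(th)) for k in(1,0,-1)],1).tolist())
a=cv2.imread('pics/scene0.png')[128:180,300:356]; cv2.imwrite('pics/k.png',cv2.resize(a,None,fx=11,fy=11,interpolation=cv2.INTER_CUBIC))
E
```

```text
-1.35 [[327.0, 142.0], [329.9, 152.5], [332.7, 163.0]]
-1.25 [[326.0, 142.3], [329.9, 152.5], [333.8, 162.7]]
-1.15 [[324.9, 142.7], [329.9, 152.5], [334.8, 162.3]]
-1.05 [[324.0, 143.2], [329.9, 152.5], [335.8, 161.8]]
-0.9 [[322.6, 144.1], [329.9, 152.5], [337.2, 160.9]]
```

View pics/k.png

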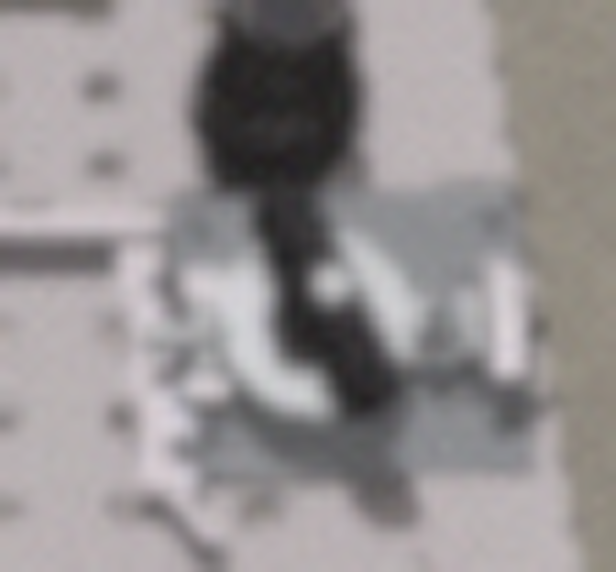

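The bar runs from (284,180) to (375,385) in the crop with its axis dot at (330,284). Both views give θ ≈ −1.2, and the centre agrees with the prediction. Time to grip the knob.

```bash
cat >> h.py <<'E'
G=G+[0,-.0015,0]
def rep(): print(np.round(robot.read_eef_pos(),4),np.round(robot.read_force(),1),np.round(robot.read_torque(),2),round(robot.read_width(),4),robot.read_clock())
E
python3 - <<'E'
from h import *
R=knob(-1.19); up=lambda u:G+n*(u-.019)
robot.reach(up(.12),R)
robot.line_to(up(.04),R,speed=.2); rep()
print('guard',robot.line_to(up(.006),R,speed=.06,guard=8)); rep()
robot.clamp(20); rep(); robot.dwell(.1)
print('across,along,axis',np.round(robot.read_force()@R,1), np.round(robot.read_joint_pos(),3))
f=snap('top')
E
```

```text
[0.5608 0.2913 0.0714] [-0.5 -0.5  0.5] [-0.19 -0.11 -0.  ] 0.0919 15.3
guard True
[0.5605 0.3081 0.0406] [ 0.7 -1.8  6.4] [-0.12  0.04 -0.01] 0.0924 15.8833
[0.5604 0.3073 0.0413] [-1.  -7.8 10.2] [-0.54  0.37  0.4 ] 0.0141 17.0417
across,along,axis [ -1.4  -2.1 -13.2] [ 0.221  0.573  1.881  0.805  0.745 -0.793]
```

```bash
python3 - <<'E'
from h import *
R=robot.read_tool_rot(); p=robot.read_eef_pos()
robot.line_to(p+.003*n,speed=.03); rep(); print(np.round(robot.read_force()@R,1),np.round(R-knob(-1.19),3).tolist())
E
```

```text
[0.5604 0.306  0.0433] [ 3.2  5.8 -8.4] [-0.23 -0.5  -0.18] 0.0136 17.475
[-0.5  3.3 10.2] [[-0.0, -0.0, -0.0], [-0.0, 0.0, -0.0], [-0.0, 0.0, -0.0]]
```

```bash
python3 - <<'E'
from h import *
p=robot.read_eef_pos(); robot.line_to(p-.001*n,speed=.03); rep()
q=np.array(robot.read_joint_pos()); q0=q[5]
for th in(.2,.45,.7,.9,1.05):
    q[5]=q0-th; robot.goto_joints(q); R=robot.read_tool_rot()
    print(th,np.round(robot.read_force()@R,1),np.round(robot.read_torque()@R,2),round(robot.read_width(),4),robot.read_clock())
E
```

```text
[0.5605 0.3063 0.043 ] [-1.2 -4.1  6.8] [-0.47  0.27  0.22] 0.0139 17.725
0.2 [-0.9 -0.4 -2. ] [ 0.27 -0.24 -0.28] 0.014 18.0333
0.45 [ 0.1 -2.2 -3.3] [ 0.52 -0.17 -0.23] 0.0139 18.3833
0.7 [ 0.9 -3.6 -5.2] [ 0.86  0.01 -0.15] 0.0138 18.7333
0.9 [ 1.4 -3.   2.7] [ 0.77 -0.08 -0.58] 0.0141 19.0417
1.05 [ 2.  -2.8 -4.7] [ 0.83  0.18 -0.44] 0.0142 19.3083
```

```bash
python3 - <<'E'
from h import *
q=np.array(robot.read_joint_pos()); q0=q[5]
for th in(.06,.10,.14):
    q[5]=q0-th; robot.goto_joints(q); R=robot.read_tool_rot()
    print(th,np.round(robot.read_force()@R,1),np.round(robot.read_torque()@R,2),round(robot.read_width(),4),robot.read_clock())
robot.gripper_open(); robot.dwell(.3); rep()
p=robot.read_eef_pos(); robot.line_to(p+.10*n,speed=.15); rep()
robot.reach(np.array([.35,-.02,.32]),down(HY)); rep()
for nm,(r0,r1,c0,c1_) in (('top',(125,225,140,310)),('scene',(115,215,260,370))):
    f=snap(nm,nm+'4'); a=f['pixels'][r0:r1,c0:c1_,::-1]; cv2.imwrite(f'pics/{nm}4c.png',cv2.resize(a,None,fx=4.7,fy=4.7,interpolation=cv2.INTER_CUBIC))
a=cv2.imread('pics/top4c.png')[:, :400]; b=cv2.imread('pics/scene4c.png')[:,:400]
cv2.imwrite('pics/both4.png',np.hstack([a,b]))
E
```

```text
0.06 [ 0.9 -3.7 -3.5] [ 0.74  0.16 -0.38] 0.0139 19.5583
0.1 [ 1.  -3.  -4.1] [ 0.78  0.21 -0.13] 0.0137 19.8083
0.14 [ 1.3 -3.3 -3.6] [ 0.79  0.28 -0.07] 0.014 20.0583
[0.5604 0.306  0.0429] [ 0.3  0.2 -0.1] [-0.18 -0.13 -0.01] 0.0921 21.5667
[0.5605 0.256  0.129 ] [ 0.  -0.1 -0. ] [-0.18 -0.16 -0.03] 0.0918 22.3833
[ 0.3501 -0.0196  0.3195] [-0.   0.4 -0.1] [ 0.01 -0.06 -0.08] 0.092 23.975
```

View pics/both4.png

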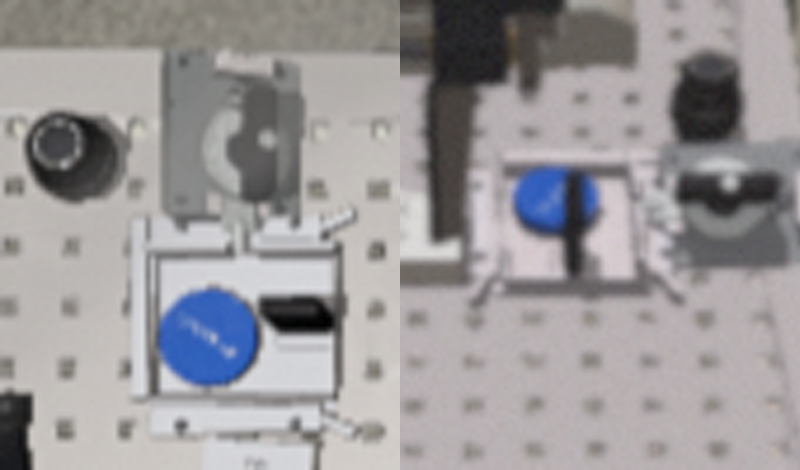

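The bar is level along x, the tray is home, and the bolt seems to reach into the gap at (240,240). I'll check the bolt and follower numerically against the frame before turning.

```bash
python3 - <<'E'
from h import *
f=snap('top')
for fn in('top0','t3','top4'):
    g=cv2.imread(f'pics/{fn}.png',0); print(fn,'\n',g[164:182,186:196])
for fn in('top0','top4'):
    g=cv2.imread(f'pics/{fn}.png',0); print(fn,'follower block\n',g[134:152,186:200:2])
E
```

```text
top0 
 [[150 168 181 186 189 190 193 191 189 186]
 [147 146 161 173 182 194 196 191 188 184]
 [173 151 147 152 157 165 166 169 168 168]
 [191 167 164 158 159 143 140 155 141 169]
 [192 168 176 179 197 169 155 172 144 186]
 [193 155 155 174 209 184 155 177 146 189]
 [162 141 135 163 209 182 137 152 137 174]
 [124 133 130 153 207 182 117 114 126 148]
 [179 180 177 172 210 181 128 165 182 185]
 [222 223 221 195 210 177 145 210 225 223]
 [224 224 224 196 192 177 184 221 226 225]
 [223 222 223 206 197 197 218 225 225 224]
 [188 187 185 183 181 183 183 191 190 177]
 [176 174 172 173 172 171 135 141 141 121]
 [208 209 210 209 211 208 156 145 140 138]
 [212 211 213 213 214 213 170 157 154 153]
 [211 212 212 213 214 212 195 189 187 189]
 [211 211 212 212 213 214 212 213 213 210]]
t3 
 [[142 158 171 177 179 179 182 181 181 174]
 [140 139 153 164 173 184 186 180 179 171]
 [164 144 139 143 150 158 157 160 159 158]
 [182 158 156 150 150 135 133 147 134 161]
 [182 161 167 169 187 159 148 163 138 179]
 [183 146 147 167 198 173 147 167 139 178]
 [153 133 126 154 198 174 130 144 130 164]
 [116 127 12
[... 1703 characters left out ...]
7 186 172 185 161 142 141]
 [171 186 184 185 184 167 136]
 [182 185 184 182 190 183 147]
 [185 192 184 160 173 163 136]]
top4 follower block
 [[133 142 136 129 135 133 136]
 [140 163 136 134 135 138 138]
 [167 182 154 140 150 158 157]
 [185 185 174 161 170 179 152]
 [185 181 178 178 179 178 127]
 [155 160 175 177 176 176 119]
 [112 121 138 143 150 158 113]
 [115 115 101  98 109 128 117]
 [128 129 112  95  99 107 127]
 [130 131 117 104  92  95 114]
 [131 121 107 102  88  89  92]
 [132 130 134  92  88  88  88]
 [131 135 146  93  87  87  87]
 [132 133 124  89  87  89  89]
 [141 153 139  91  89  89  88]
 [156 169 170  93  90  89  90]
 [166 174 172  96  89  89  88]
 [175 173 169  93  88  92  92]]
```

```bash
python3 - <<'E'
import cv2,numpy as np
ims=[cv2.resize(cv2.imread(f'pics/{n}.png')[r:r+h,c:c+w],(390,290),interpolation=cv2.INTER_CUBIC) for n,r,h,c,w in (('t3',134,52,172,70),('top4',134,52,172,70),('s3',138,36,306,48),('scene4',138,36,306,48))]
cv2.imwrite('pics/cmp.png',np.vstack([np.hstack(ims[:2]),np.hstack(ims[2:])]))
E
```

```text
(no output)
```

View pics/cmp.png

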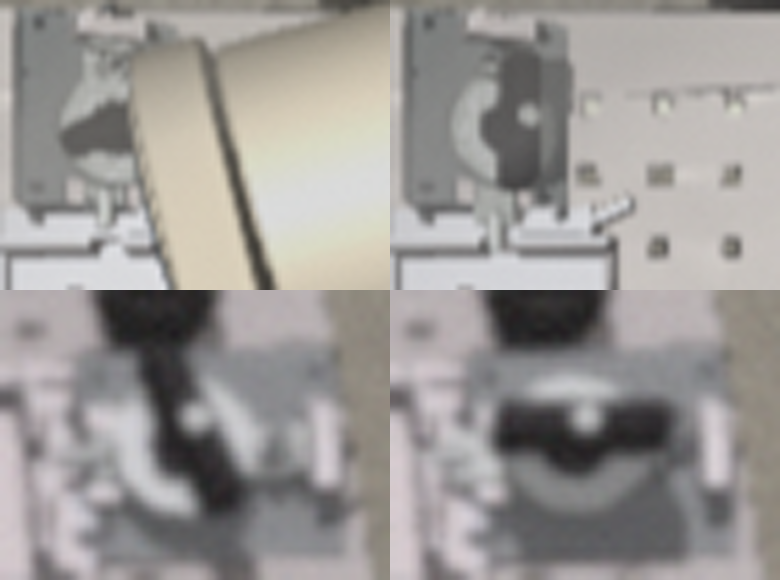

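The bolt tip moved from row 173.8 to about 178.5 in the top view, roughly 12 mm. That equals the full follower stroke, so the bolt is in the gap. The arm is clear of everything, so I'm handing in.

```bash
python3 -c "
from h import *
print(robot.read_clock()); print(robot.job_done())"
```

```text
24.125
the job is handed in; nothing more can be done
None
```

The job is handed in at 24.1 s: the tray is home against the stop with its box aboard, the knob is turned to level, and the camera images show the bolt in the tray's gap, with the arm clear of everything.

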